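Count a wheel spoke and show its tenon to the inspection camera

ROBOT

A 7-joint arm with a two-finger parallel gripper is mounted at the origin on the work surface. World frame = base frame: x ahead of the robot, y to its left, z up, the work surface at z = 0. Lengths are in m, angles in rad, forces in N, time in s.
With the tool pointing down it reaches from about 0.4 to 0.875 m from the base axis. Payload 19.3 kg.
Tool frame: the origin (TCP) lies on the centre line of the jaws, within the pads' length; the fingertips stand 14 mm ahead of it and the grasp point (between the pads) lies 5 mm behind it (bot.tip_extent is the distance from the TCP to the fingertips, in m); z points along the fingers, y is the line along which they close (so a half turn about z gives the same grasp; the last joint's range is limited). The gripper opens to 85 mm and grips with 20 to 120 N. Pads are 22 mm wide; open, the fingers measure 114 mm over their backs; the gripper's body (76 mm by 85 mm) begins 54 mm behind the grasp point. The pads swing forward as they close: fully open they stand 13 mm farther back than shut.
Start: joints at [-1.326, 0.521, -0.036, 1.599, 0.021, 1.021, -0.113], TCP at [0.194, 0.594, 0.245] pointing down, gripper open.
Joint ranges: [-2.91, 2.91], [-0.3, 2.13], [-1.5, 1.42], [0.17, 2.43], [-1.26, 4.41], [0.16, 1.93], [-2.52, 2.52]. Speed limits (rad/s): [1.89, 1.89, 2.39, 2.39, 3.01, 3.01, 3.01].

INTERFACE

Orientations are given as [roll, pitch, yaw] about the fixed x, y, z axes, in that order (R = Rz(yaw) Ry(pitch) Rx(roll)).
In Python, from workcell import monitor, grab_frame, camera_model, bot gives the robot as it stands.
- The arm moves only by the tool move_arm, never from a script. Its argument "moves" is a list of rows, each a list of 4 numbers: the shift along the world's x, y, z in mm, then the turn about the world's z in rad. A call has 1 to 12 rows; each row is the pose to reach, as a shift and turn from the pose commanded when the call began; what a row does not reach only later rows make up. A row lasts 1/8 s, in which the tool goes at most 62.5 mm and 10.7 degrees, less where a joint would pass 70% of its speed; a pose out of reach is approached as far as the arm can. A call with a gripper value outside its range is refused whole. "gripper" is the opening, from 0 (shut) to 1 (fully open), set as the call begins (left out, the last holds). The fingers move at their own pace and stop on an object; "newtons" is the grip in N (left out, the last holds). Time passes only in rows, so rows that repeat a pose let the fingers close. It gives the time, the measured TCP pose, the force, the opening and the grip force at its end, in the units of the state.
- monitor.observe(): the state, without advancing time (a new reading comes with each control period).
- grab_frame(name): name is "scene" or "top"; returns the picture (420x560x3 uint8, blue, green, red); there is no depth.
- camera_model(name): a dict with "vfov" (degrees; the focal length in pixels is half the picture's height over the tangent of half this angle, whatever the lens; pixels are square), "cx", "cy" (the principal point, pixels), "R" (3x3) and "t" (3): a world point X has camera coordinates R X + t. Camera axes: x right, y down, z forward; pixel columns grow to the right and rows downward; lengths in m; the calibration is good to about 2 mm. A picture is of the moment at which its call begins. camera_model takes no time and is no camera call.
- bot.job_done(): hands the job in; it is judged then, once.
The state is a dict: "clock": time; "qpos": joint angles; "qd": joint speeds; "joint_efforts": joint torques, N m; "position": TCP position; "tool_rot": TCP orientation; "force": force on the tool from outside, world axes, zero at the start; "moment": the same for the moment, N m; "grip_width": finger opening in m; "finger_force": force on a finger pad.
Only numpy, scipy, OpenCV 4.12 (cv2) and the standard library are available. Lean on these libraries where they do the work, as an engineer would, in place of code of your own. Each camera call takes 0.05 s, during which the arm holds its last target. There are 200 camera calls.

TASK

Count the spoke in: swing the tally counter's sprung lever all the way to its stop and let it spring back. Then take the spoke with the square tenon out of the cradle, leaving the other two turned pieces lying there, and hold it up to the inspection camera: level, its square tenon pointing straight into the lens, with the tenon's end centred on the lens and about 60 mm in front of it. Finish while still holding it there, steady, in the gripper.

Things in the scene. Friction and masses are not known exactly. Their poses are not given: they have to be found in the camera images.
- lever (a joint): sprung steel lever lying flat on top of the tally counter, turning about a vertical axis; value in rad, 0 at rest, grows anticlockwise seen from above, stop at 0.9. The spring always drives it back to 0 when let go (about 1 N at the post at rest, 3.2 N at the stop).
- lever_pivot (a point): point on the lever's vertical axis at the lever's own height, 55 mm above the bench. The counter is a fixed grey box 90 x 80 mm and 45 mm high centred under it, on a 120 x 100 mm foot plate 4 mm thick. A hub on the axis reaches 3 mm above this point.
- lever_post (a point): centre of the top of the upright round steel post at the lever's free end: 12 mm diameter, standing 38 mm above the flat arm (12 mm wide, 5 mm thick), its top 95 mm above the bench, 70 mm out from the axis; it stands just outside the counter's box on the side towards the robot. Turns with the lever.
- spoke: turned pale wood, 180 mm long, about 75 g: round body 26 mm in diameter from -84 to +58 mm along x, then a square tenon 15 x 15 mm, 38 mm long, ending at +96 mm (the only square end). Origin on its axis near its centre of mass; x runs towards the tenon. Starts level in one of the cradle's three slots, axis 45 mm above the bench, tenon on the side away from the robot.
- spoke_tip (a point): centre of the end face of the spoke's square tenon, 96 mm from the spoke's origin along its x.
- dowel: plain round rod of the same wood, 26 mm in diameter, 180 mm long, no tenon, in another slot; origin at its middle, x along it.
- spindle: turned piece of the same wood, 26 mm body like the spoke but with a thin round stub 13 mm in diameter and 34 mm long at its +x end, in another slot; origin on its axis, x along it.
- cradle: fixed wooden cradle, three slots along its x at y = -85, 0 and 85 mm; origin at the centre of its underside. Board 140 (x) x 280 (y) x 12 mm; two rails along y at x = -50 and +50 mm, 14 mm thick, tops 48 mm above the bench, slots 30 mm wide with bottoms 32 mm above the bench. Between the rails (86 mm) the pieces are free from above and the sides.
- lens (a point): centre of the front glass of the inspection camera, 180 to 240 mm above the bench. The camera looks level along this frame's -x (roughly towards the robot). Black camera box 46 x 46 mm with a silver lens barrel of 38 mm diameter, on a steel column; the head's height must not be knocked out of place.
- focus (a point): point in the air on the camera's line of sight, 60 mm in front of the lens glass, where the tenon's end is to be; same axes as lens.
Not all that is in view belongs to the job. Leave any orange look-alike of the dowel alone.

How it is judged:
On the way, in this order (a step that is already met when the one before it is completed fails the run):
1. the lever has been swung to its stop (at least 0.80 of 0.90 rad) (value of joint lever above 0.8 rad), for 0.05 s.
2. the lever has been let go and has sprung back (below 0.10 rad) (value of joint lever below 0.1 rad), for 0.2 s.
3. the spoke has been lifted out of the cradle in the gripper (height (world z) of spoke above 0.09 m and contact force between the fingers and spoke above 1 N), for 0.2 s.
At the end, for the whole second after the job is handed in: The gripper holds the spoke still, touching nothing else: tenon end within 15 mm of the point 60 mm before the lens, axis within 0.15 rad of the line of sight, tenon to the lens; lever back below 0.10 rad; the other two pieces within 20 mm of their start (distance between spoke_tip and focus below 0.015 m and angle between the x axis of spoke and the x axis of lens, either way round below 0.15 rad and x of spoke in the frame of lens below -0.12 m and height (world z) of spoke above 0.15 m and contact force between the fingers and spoke above 1 N and contact force between spoke and cradle below 0.05 N and contact force between spoke and dowel below 0.05 N and contact force between spoke and spindle below 0.05 N and linear speed of spoke below 0.02 m/s and value of joint lever below 0.1 rad and distance of each of dowel, spindle from where it was at the start of the episode below 0.02 m); the arm keeps its last pose, push and grip.
It fails at once if the dowel or the spindle is displaced by more than 20 mm (distance of any of dowel, spindle from where it was at the start of the episode above 0.02 m).
It fails at once if the camera is knocked out of its height by more than 10 mm (distance of lens from where it was at the start of the episode above 0.01 m).
It also fails if it takes over 51 s, if anything falls off the work surface, if the arm or the gripper's body presses on something with over 40 N, if the wrist force passes 120 N, or if a joint passes its speed limit or range.

## Working session

There is one attempt and no reset: what is moved stays moved. The work goes in short steps, Python scripts to look and compute and a tool call to move; the robot and the scene stay as the last step left them, time stands still between calls to the robot, and variables do not carry over. Pictures are saved under pics/ and viewed, at most 10 in all, crops included, and the job is handed in when it is done.

Besides the shell and the picture viewer there is one more tool, called after "Emit:" as name([rows], argument=value, ...), one row to a line, values as JSON. move_arm: Moves the arm, as the interface text tells. Its arguments: {"type":"object","properties":{"moves":{"type":"array","items":{"type":"array","items":{"type":"number"}}},"gripper":{"type":"number"},"newtons":{"type":"number"}},"required":["moves"]}

```bash
mkdir -p pics; cat > h.py <<'E'
import numpy as np, cv2
from workcell import monitor, grab_frame, camera_model, bot
def K(n):
    m=camera_model(n); f=210/np.tan(np.radians(m['vfov'])/2); return m,f
def ray(n,u,v):
    m,f=K(n); R=np.array(m['R']);t=np.array(m['t'])
    return -R.T@t, R.T@np.array([(u-m['cx'])/f,(v-m['cy'])/f,1])
def atz(n,u,v,z):
    c,d=ray(n,u,v); return c+d*(z-c[2])/d[2]
def proj(n,X):
    m,f=K(n); p=np.array(m['R'])@np.array(X)+np.array(m['t']); return np.array([f*p[0]/p[2]+m['cx'],f*p[1]/p[2]+m['cy']])
def tri(u1,v1,u2,v2):
    c,d=ray('top',u1,v1); e,g=ray('scene',u2,v2)
    s=np.linalg.lstsq(np.c_[d,-g],e-c,rcond=None)[0]; a=c+s[0]*d;b=e+s[1]*g
    return (a+b)/2,np.linalg.norm(a-b)
E
python3 - <<'E'
from h import *
for n in('top','scene'):
    im=grab_frame(n); cv2.imwrite(f'pics/{n}0.png',cv2.resize(im,(800,600),interpolation=cv2.INTER_CUBIC)); cv2.imwrite(f'pics/raw_{n}.png',im)
    m=camera_model(n); print(n,m, ray(n,0,0)[0])
s=monitor.observe(); print(s)
E
```

```text
top {'vfov': 52.40156942333039, 'cx': 276.0890415472849, 'cy': 215.57609076234905, 'R': array([[ 2.13847388e-01, -9.76866677e-01, -8.88610004e-04],
       [-9.53736059e-01, -2.08586875e-01, -2.16515692e-01],
       [ 2.11321612e-01,  4.71488146e-02, -9.76278734e-01]]), 't': array([-0.11653269,  0.59993508,  0.72617708])} [ 0.44364302 -0.02293671  0.83874305]
scene {'vfov': 42.05259246735308, 'cx': 283.0935329611438, 'cy': 204.73226728503798, 'R': array([[-0.56309383,  0.82631054, -0.0116714 ],
       [ 0.44530201,  0.29149546, -0.84660293],
       [-0.69615477, -0.48191419, -0.53209704]]), 't': array([ 0.35265615, -0.15421549,  1.45485872])} [1.2800578  0.45466668 0.64768272]
{'clock': 0.1, 'qpos': array([-1.32620264,  0.52195969, -0.03634828,  1.59996737,  0.02119213,
        1.02108735, -0.11277331]), 'qd': array([-5.59347424e-05, -3.28897329e-03,  1.91124616e-03, -1.86066421e-03,
        9.48691892e-04,  9.47805746e-04,  7.91323359e-05]), 'joint_efforts': array([ 2.62615438e-03, -9.28488851e+01,  1.98397905e+00, -3.70529330e+01,
        1.82258250e-02,  5.44742899e-03,  3.65035703e-05]), 'position': array([0.19343953, 0.59400039, 0.24477388]), 'tool_rot': array([-3.14055693e+00,  5.55747796e-05,  2.82682897e+00]), 'force': array([ 0.2619351 ,  0.17723325, -0.02506635]), 'moment': array([ 0.04520916, -0.02663162,  0.03182573]), 'finger_force': 0.0, 'grip_width': 0.08540953409557384}
```

View pics/top0.png

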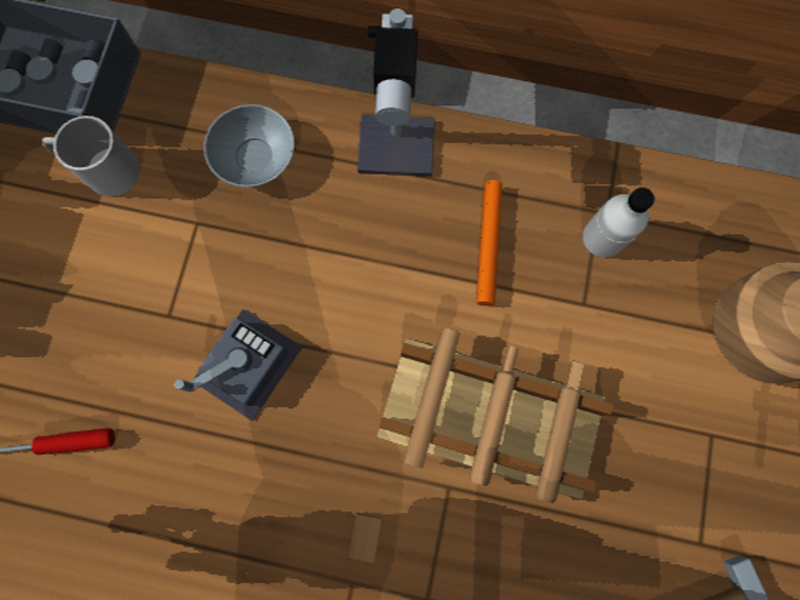

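View pics/scene0.png

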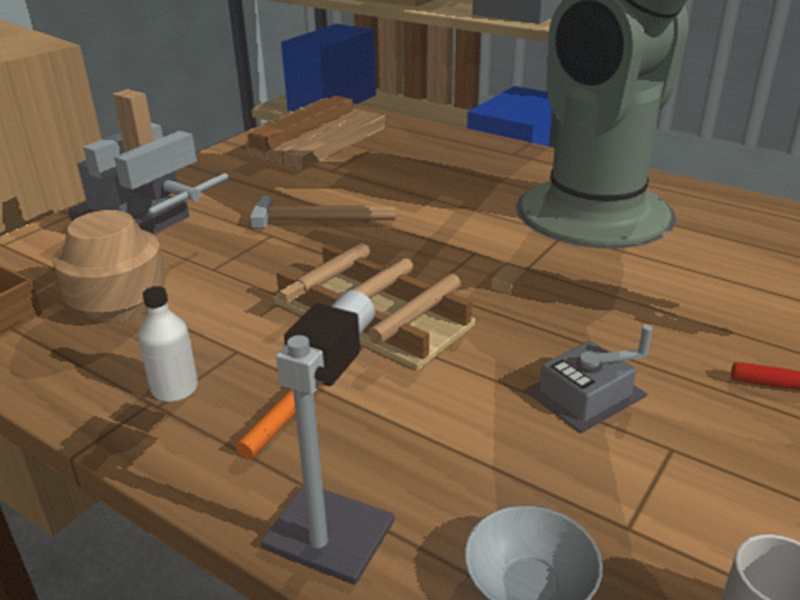

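The top view shows the lever post at (180,385), the hub at (238,357), and the cradle with dowel, spindle and spoke from left to right. The spoke's square tenon is at (576,372) and the camera is at (395,90). I'll enlarge these for exact pixels.

```bash
python3 - <<'E'
import cv2, numpy as np
t=cv2.imread('pics/raw_top.png'); s=cv2.imread('pics/raw_scene.png')
def crop(im,x,y,w,h,k):return cv2.resize(im[y:y+h,x:x+w],None,fx=k,fy=k,interpolation=cv2.INTER_CUBIC)
# top: lever (110,205,100x100)x4 ; camera (240,0,80,125)x... ; 
a=crop(t,110,210,100,75,4); b=crop(t,235,0,100,75,4); c=crop(t,360,240,80,120,5)
c2=crop(s,190,190,100,75,4); d=crop(s,370,220,100,75,4)
out=np.vstack([np.hstack([a,b]),np.hstack([d,c2])]); cv2.imwrite('pics/c1.png',out)
cv2.imwrite('pics/c2.png',np.hstack([c,crop(s,190,160,80,120,5)]))
E
```

```text
(no output)
```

View pics/c1.png

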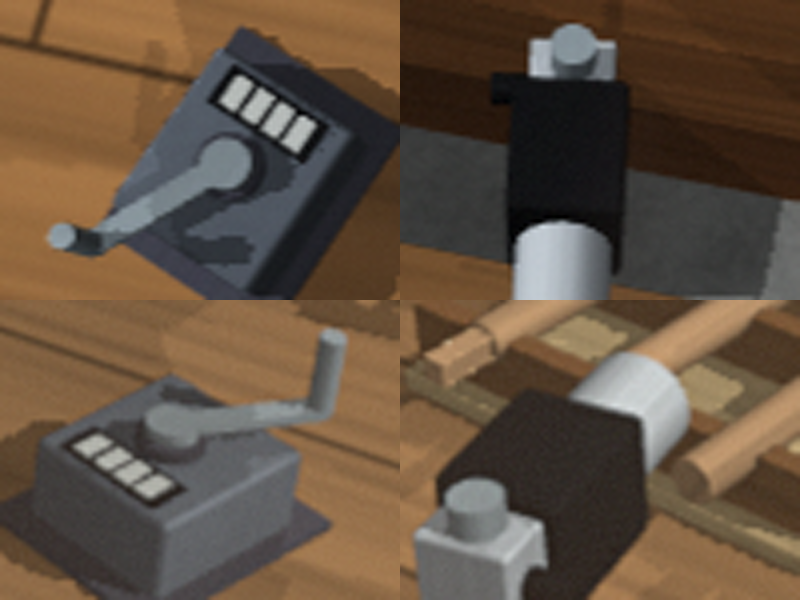

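View pics/c2.png

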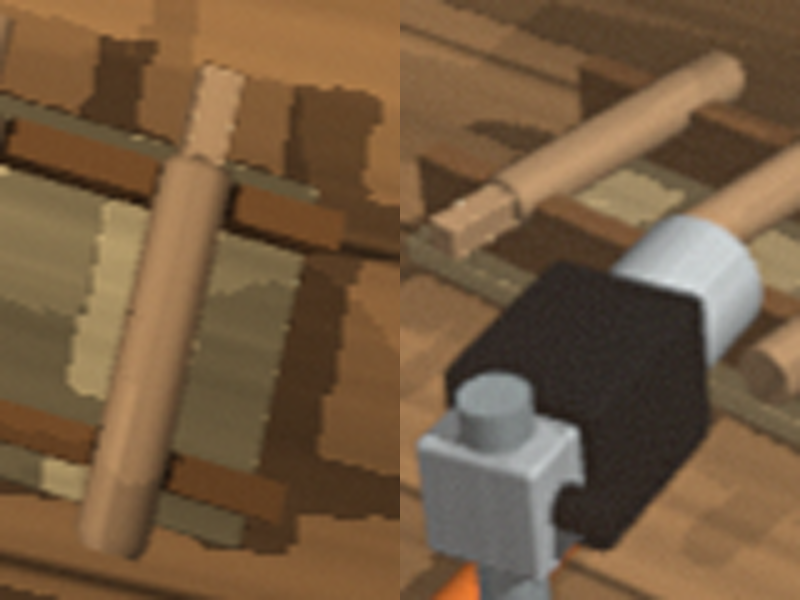

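The crops show the hub top at raw top-view pixel (166.2,250.7). The post top is at (125.5,268.8) in the top view and (453.2,228.7) in the scene view. The spoke tip is at (404.4,253.6) in the top view. I still need the camera head closer.

```bash
python3 - <<'E'
from h import *
t=cv2.imread('pics/raw_top.png'); s=cv2.imread('pics/raw_scene.png')
def crop(im,x,y,w,h,k):return cv2.resize(im[y:y+h,x:x+w],None,fx=k,fy=k,interpolation=cv2.INTER_CUBIC)
cv2.imwrite('pics/c3.png',np.hstack([crop(t,248,0,66,100,6),crop(s,194,195,67,100,6)]))
piv=atz('top',166.2,250.7,.058); post=atz('top',125.5,268.8,.095); print(piv,post,np.linalg.norm((post-piv)[:2]),tri(125.5,268.8,453.2,228.7), tri(166.2,250.7,370+172/4,220+117/4))
a=atz('top',404.4,253.6,.0525);b=atz('top',360+195/5,240+160/5,.054);c=atz('top',360+118/5,240+530/5,.058)
print(a,b,c,[np.arctan2(*(q-r)[1::-1]) for q,r in((a,b),(b,c),(a,c))])
# cradle direction from dowel: ends in 800 px
d1=atz('top',451*.7,333*.7,.055);d2=atz('top',415*.7,462*.7,.055);print(d1,d2,np.arctan2(*(d1-d2)[1::-1]))
e1=atz('top',512*.7,350*.7,.05);e2=atz('top',481*.7,480*.7,.055);print(e1,e2,np.arctan2(*(e1-e2)[1::-1]))
E
```

```text
[0.50472906 0.19821363 0.058     ] [0.45618732 0.24834635 0.095     ] 0.06978244611632109 (array([0.45603938, 0.24936357, 0.09334106]), np.float64(0.000852350830600625)) (array([0.50461048, 0.19866729, 0.05756222]), np.float64(0.0007097190589629071))
[ 0.59415954 -0.23227468  0.0525    ] [ 0.5582628 -0.2273082  0.054    ] [ 0.42396516 -0.21963866  0.058     ] [np.float64(-0.13748194976959793), np.float64(-0.057046564390669734), np.float64(-0.07410869370959164)]
[ 0.59638022 -0.06437032  0.055     ] [ 0.42659674 -0.05223277  0.055     ] -0.07136698098046801
[ 0.59226945 -0.14676764  0.05      ] [ 0.42292005 -0.13658888  0.055     ] -0.060032835554887296
```

View pics/c3.png

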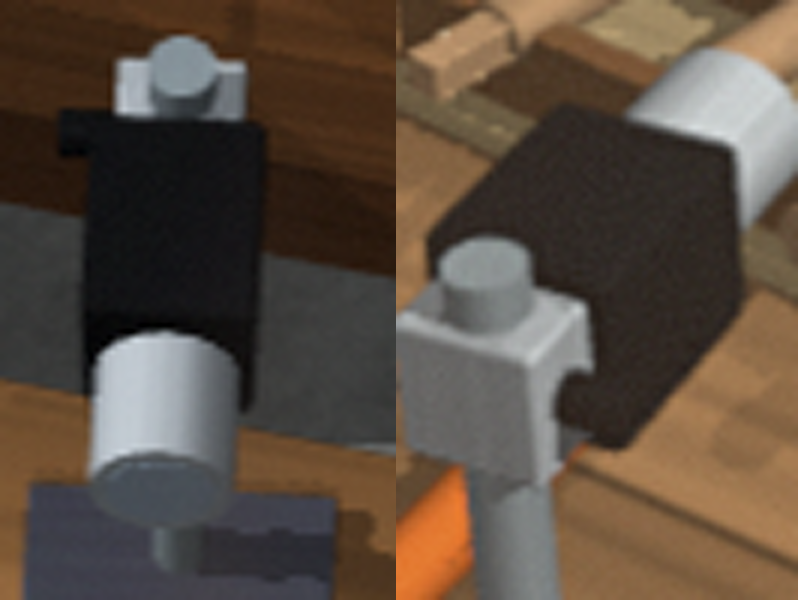

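The top-view crop shows the lens glass ellipse centred at raw (274.8,81.7). The box corners are visible in both views, so I'll fit the head pose.

```bash
python3 - <<'E'
from h import *
from scipy.optimize import least_squares
def res(p,full=False):
    x,y,z,yaw,Lb,Lx=p
    X=np.array([np.cos(yaw),np.sin(yaw),0]);Y=np.array([-X[1],X[0],0]);Z=np.array([0,0,1.]);o=np.array([x,y,z])
    th=np.linspace(0,2*np.pi,90); C=np.array([o+.019*(np.cos(a)*Y+np.sin(a)*Z) for a in th])
    T=np.array([proj('top',c) for c in C]);S=np.array([proj('scene',c) for c in C])
    r=[T[:,0].min()-263,T[:,0].max()-287.3,T[:,1].min()-75.5,T[:,1].max()-87.8,S[:,0].max()-262.4]
    for m in((261,223),(259,210)): r.append(np.min(np.hypot(*(S-m).T)))
    fl,fr,bl,br=[o+dx*X+dy*Y+.023*Z for dx,dy in((Lb,.023),(Lb,-.023),(Lb+Lx,.023),(Lb+Lx,-.023))]
    # in scene (seen from ahead), left = -Y side ; in top, left = +Y
    for n,P,m in(('scene',fr,(223,212.5)),('scene',fl,(250.5,220)),('scene',br,(199.3,235)),('top',fl,(248+88/6,318/6)),('top',fr,(248+251/6,318/6)),('top',bl,(248+92/6,121/6)),('top',br,(248+264/6,125/6))):
        r+=list(proj(n,P)-m)
    return np.array(r)
b=least_squares(lambda p:res(p),[.75,-.05,.2,0,.04,.08],loss='soft_l1')
print(b.x.round(4),res(b.x).round(1))
x,y,z,yaw=b.x[:4]; print('focus',x-.06*np.cos(yaw),y-.06*np.sin(yaw),z)
E
```

```text
Traceback (most recent call last):
  File "h.py", line 11, in proj
    m,f=K(n); p=np.array(m['R'])@np.array(X)+np.array(m['t']); return np.array([f*p[0]/p[2]+m['cx'],f*p[1]/p[2]+m['cy']])
        ~^^^
  File "h.py", line 4, in K
    m=camera_model(n); f=210/np.tan(np.radians(m['vfov'])/2); return m,f
ValueError: time passes only in moves, steps and waits
```

```bash
sed -i 's/^def K(n):/import functools\n@functools.cache\ndef K(n):/' h.py; cat > fit.py <<'E'
from h import *
from scipy.optimize import least_squares
def res(p):
    x,y,z,yaw,Lb,Lx=p
    X=np.array([np.cos(yaw),np.sin(yaw),0]);Y=np.array([-X[1],X[0],0]);Z=np.array([0,0,1.]);o=np.array([x,y,z])
    th=np.linspace(0,2*np.pi,90); C=np.array([o+.019*(np.cos(a)*Y+np.sin(a)*Z) for a in th])
    T=np.array([proj('top',c) for c in C]);S=np.array([proj('scene',c) for c in C])
    r=[T[:,0].min()-263,T[:,0].max()-287.3,T[:,1].min()-75.5,T[:,1].max()-87.8,S[:,0].max()-262.4]
    for m in((261,223),(259,210)): r.append(np.min(np.hypot(*(S-m).T)))
    fl,fr,bl,br=[o+dx*X+dy*Y+.023*Z for dx,dy in((Lb,.023),(Lb,-.023),(Lb+Lx,.023),(Lb+Lx,-.023))]
    for n,P,m in(('scene',fr,(223,212.5)),('scene',fl,(250.5,220)),('scene',br,(199.3,235)),('top',fl,(248+88/6,318/6)),('top',fr,(248+251/6,318/6)),('top',bl,(248+92/6,121/6)),('top',br,(248+264/6,125/6))):
        r+=list(proj(n,P)-m)
    return np.array(r)
b=least_squares(res,[.75,-.05,.2,0,.04,.08],loss='soft_l1',max_nfev=60)
print(b.x.round(4),res(b.x).round(1))
x,y,z,yaw=b.x[:4]; print('focus',x-.06*np.cos(yaw),y-.06*np.sin(yaw),z)
E
python3 fit.py; python3 -c "
from workcell import monitor;print(monitor.observe()['clock'])"
```

```text
[0.7843 0.0544 0.2299 0.175  0.0367 0.0564] [-0.4 -0.5  0.3  0.7 -0.6  0.3  1.2 -2.2 -0.3  1.1 -0.2 -0.9 -0.3 -2.
 -0.7  0.7  0.4 -0.9 -0.  -0.2  0.3]
focus 0.7252447062406279 0.04399299788763924 0.2298527444127633
0.1
```

The fit is consistent:
- **Post:** the measured lever radius is 69.8 mm against the stated 70.
- **Lens:** at (0.784, 0.054, 0.230), yaw 0.175.

The tool's y axis already lines up with the push chord, so I'll start the lever move while checking the cradle rails.

Emit:
move_arm([
  [40, -45, 0, 0],
  [80, -90, 0, 0],
  [120, -135, 0, 0],
  [160, -180, 0, 0],
  [200, -225, 0, 0],
  [240, -270, 0, 0],
  [270, -310, 0, 0],
  [270, -310, 0, 0],
  [270, -310, -80, 0],
  [270, -310, -130, 0],
  [270, -310, -161, 0],
  [270, -310, -161, 0],
], gripper=0, newtons=20)

```text
clock: 1.6
position: [0.4618, 0.2841, 0.0822]
tool_rot: [-3.138, -0.003, 2.828]
force: [0.7, 0.2, 0.6]
grip_width: 0.0002
finger_force: 0.0
```

```bash
python3 - <<'E'
from h import *
u=atz('top',360+200/5,240+190/5,.045);l=atz('top',360+130/5,240+455/5,.045);print(u,l,np.linalg.norm(u-l))
b=atz('top',360+195/5,240+160/5,.045);c=atz('top',360+118/5,240+530/5,.045);print(b,c,(b+c)/2)
E
```

```text
[ 0.54906496 -0.2331384   0.045     ] [ 0.45011939 -0.22297389  0.045     ] 0.09946628887388607
[ 0.55957734 -0.22965208  0.045     ] [ 0.42363751 -0.2229139   0.045     ] [ 0.49160742 -0.22628299  0.045     ]
```

Emit:
move_arm([
  [-3, -10, 0, 0],
  [-6, -19, 0, 0],
  [-9, -29, 0, 0],
  [-12, -38, 0, 0],
  [-15, -48, 0, 0],
  [-19, -57, 0, 0],
  [-21, -65, 0, 0],
  [-22, -68, 0, 0],
  [-22, -68, 0, 0],
])

```text
clock: 2.72
position: [0.4418, 0.2163, 0.0844]
tool_rot: [3.141, 0.0, 2.827]
force: [4.5, 2.9, 0.8]
grip_width: -0.0001
finger_force: 1.9
```

```bash
python3 - <<'E'
from h import *
t=grab_frame('top');s=grab_frame('scene')
def crop(im,x,y,w,h,k):return cv2.resize(im[y:y+h,x:x+w],None,fx=k,fy=k,interpolation=cv2.INTER_CUBIC)
cv2.imwrite('pics/l1.png',np.hstack([crop(t,90,200,100,100,4),crop(s,370,170,100,100,4)]))
print(monitor.observe()['force'])
E
```

```text
[3.36845624 2.94696723 1.52435688]
```

View pics/l1.png

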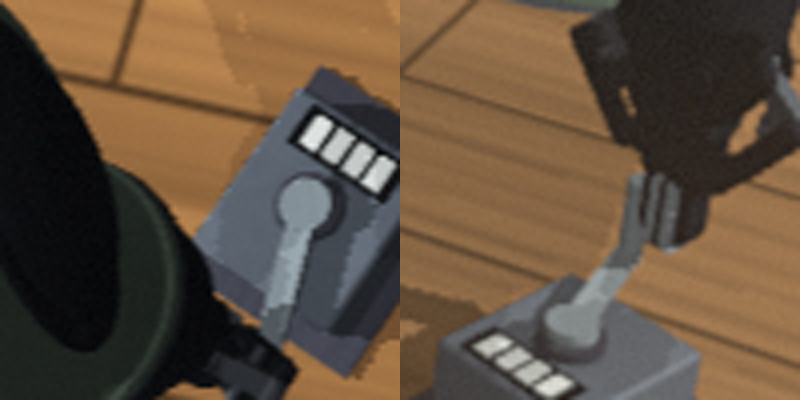

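The finger is pushing the post. The lever arm now runs from the hub at (165.8,251.2) to about (158.8,286.2) in the top view.

```bash
python3 - <<'E'
from h import *
p=atz('top',165.75,251.2,.058);q=atz('top',158.75,286.2,.057);r=atz('top',166.2,250.7,.058)
print(p,q,np.arctan2(*(q-p)[1::-1])%6.283-2.337)
E
```

```text
[0.50365887 0.19877445 0.058     ] [0.43954215 0.19432863 0.057     ] 0.8736360418419453
```

Emit:
move_arm([
  [0, -2, 0, 0],
  [-1, -4, 0, 0],
  [-1, -4, 0, 0],
])

```text
clock: 3.2
position: [0.4405, 0.2122, 0.0843]
tool_rot: [3.142, 0.0, 2.827]
force: [2.7, 3.4, 0.2]
grip_width: -0.0001
finger_force: 2.1
```

Emit:
move_arm([
  [0, -2, 0, 0],
  [-1, -4, 0, 0],
  [-1, -4, 0, 0],
])

```text
clock: 3.58
position: [0.4405, 0.2099, 0.0845]
tool_rot: [3.139, 0.001, 2.828]
force: [7.4, 11.2, -5.3]
grip_width: 0.0001
finger_force: 6.6
```

The force rose to 13 N, so the lever is at its stop. I'll release it by backing out along the chord and then lifting.

Emit:
move_arm([
  [3, 10, 0, 0],
  [6, 19, 0, 0],
  [9, 29, 0, 0],
  [12, 38, 0, 0],
  [15, 48, 0, 0],
  [19, 57, 0, 0],
  [22, 67, 0, 0],
  [25, 80, 0, 0],
  [25, 85, 40, 0],
  [25, 85, 100, 0],
  [25, 85, 140, 0],
  [25, 85, 140, 0],
])

```text
clock: 5.08
position: [0.4656, 0.2945, 0.2272]
tool_rot: [3.138, 0.003, 2.827]
force: [-1.6, -0.4, -1.3]
grip_width: 0.0004
finger_force: 0.0
```

```bash
python3 - <<'E'
from h import *
t=grab_frame('top');s=grab_frame('scene')
def crop(im,x,y,w,h,k):return cv2.resize(im[y:y+h,x:x+w],None,fx=k,fy=k,interpolation=cv2.INTER_CUBIC)
cv2.imwrite('pics/l2.png',np.hstack([crop(t,90,200,100,100,4),crop(s,370,190,100,100,4)]))
o=monitor.observe();print(o['position'],o['tool_rot'],o['qpos'])
E
```

```text
[0.46431906 0.29357374 0.22405591] [-3.14157173e+00 -1.37336732e-04  2.82699779e+00] [-0.70878571  0.4271064   0.04988229  1.82662833 -0.0267452   0.88859615
  0.60969076]
```

View pics/l2.png

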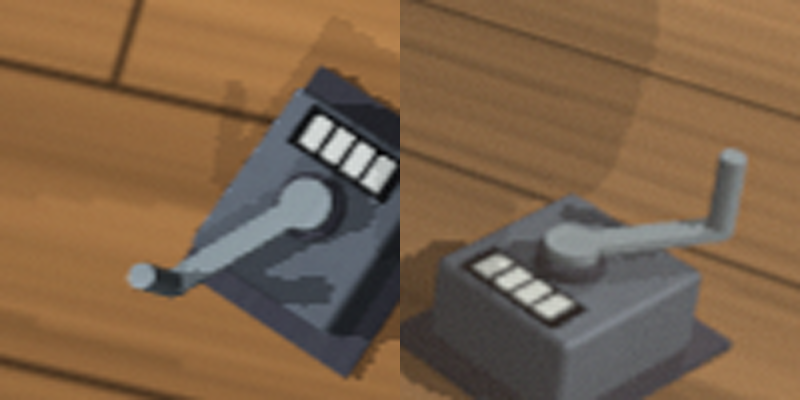

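The lever is back at rest: its post reads (125.5,268.8), the same as at the start. Next I'll move above the spoke.

Emit:
move_arm([
  [3, -45, 0, 0.03],
  [6, -90, 0, 0.06],
  [9, -135, 0, 0.09],
  [12, -185, 0, 0.12],
  [15, -235, 0, 0.15],
  [18, -285, 0, 0.18],
  [22, -335, 0, 0.21],
  [26, -385, 0, 0.25],
  [30, -435, 0, 0.25],
  [35, -485, 0, 0.25],
  [35, -520, 0, 0.25],
  [35, -520, 0, 0.25],
], gripper=0.7)

```text
clock: 6.68
position: [0.4985, -0.2291, 0.2227]
tool_rot: [-3.141, -0.003, 3.073]
force: [-0.1, 1.0, -0.3]
grip_width: 0.0595
finger_force: 0.0
```

Emit:
move_arm([
  [0, 0, -40, 0],
  [0, 0, -80, 0],
  [0, 0, -80, 0],
  [0, 0, -80, 0],
])

```text
clock: 7.18
position: [0.4999, -0.2264, 0.1451]
tool_rot: [-3.142, 0.0, 3.077]
force: [0.8, -0.5, -0.6]
grip_width: 0.0598
finger_force: 0.0
```

```bash
python3 - <<'E'
from h import *
o=monitor.observe();print(o['position'],o['tool_rot'],o['grip_width'],o['force'])
E
```

```text
[ 0.49993786 -0.22642846  0.14506972] [-3.14154931e+00  1.82457584e-04  3.07712079e+00] 0.05978916535843305 [ 0.83609749 -0.51507256 -0.55570769]
```

Emit:
move_arm([
  [-1, 0, -30, 0],
  [-1, 0, -60, 0],
  [-1, 0, -85, 0],
  [-1, 0, -100, 0],
  [-1, 0, -105, 0],
  [-1, 0, -105, 0],
  [-1, 0, -105, 0],
])

```text
clock: 8.05
position: [0.499, -0.2269, 0.0401]
tool_rot: [-3.141, 0.001, 3.077]
force: [0.0, 0.4, 0.3]
grip_width: 0.06
finger_force: 0.0
```

Emit:
move_arm([
  [0, 0, 0, 0],
  [0, 0, 0, 0],
  [0, 0, 0, 0],
  [0, 0, 0, 0],
  [0, 0, 0, 0],
  [0, 0, 0, 0],
], gripper=0, newtons=40)

```text
clock: 8.8
position: [0.4987, -0.2268, 0.0397]
tool_rot: [-3.141, 0.0, 3.077]
force: [-1.7, 0.8, 5.9]
grip_width: 0.0248
finger_force: 38.8
```

Emit:
move_arm([
  [0, 0, 10, 0],
  [0, 0, 25, 0],
  [0, 0, 45, 0],
  [0, 0, 70, 0],
  [0, 0, 95, 0],
  [0, 0, 120, 0],
  [0, 0, 145, 0],
  [0, 0, 170, 0],
  [0, 0, 185, 0],
  [0, 0, 185, 0],
  [0, 0, 185, 0],
  [0, 0, 185, 0],
])

```text
clock: 10.3
position: [0.4982, -0.2266, 0.2235]
tool_rot: [3.141, -0.001, 3.077]
force: [0.7, -0.5, -0.9]
grip_width: 0.0245
finger_force: 39.5
```

```bash
python3 - <<'E'
from h import *
t=grab_frame('top');s=grab_frame('scene')
cv2.imwrite('pics/g1t.png',t);cv2.imwrite('pics/g1s.png',s)
def crop(im,x,y,w,h,k):return cv2.resize(im[y:y+h,x:x+w],None,fx=k,fy=k,interpolation=cv2.INTER_CUBIC)
cv2.imwrite('pics/g1.png',np.hstack([crop(t,350,200,130,170,3),crop(s,170,60,130,170,3)]))
o=monitor.observe();print(o['position'],o['tool_rot'],o['grip_width'],o['finger_force'],o['force'])
E
```

```text
[ 0.49831915 -0.22665854  0.22370675] [ 3.14143253e+00 -9.70616404e-04  3.07675469e+00] 0.02447825986301849 39.455640614032745 [-0.23212861 -0.0737608  -0.04743458]
```

View pics/g1.png

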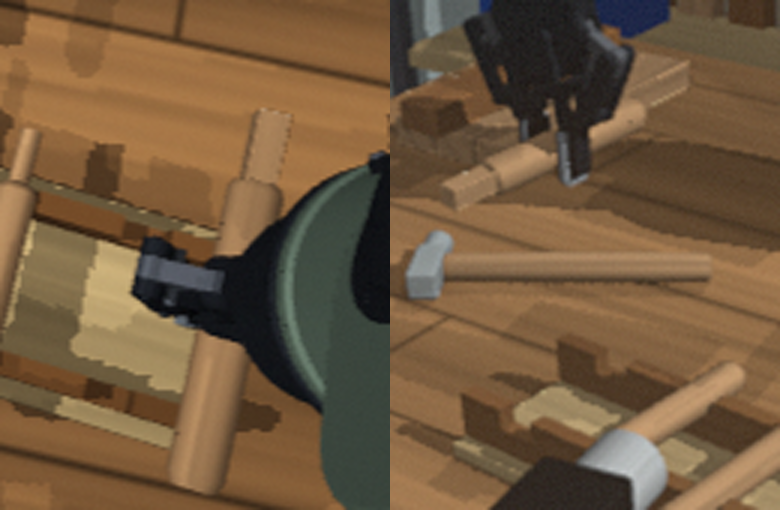

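The spoke is held. Its tenon end is at raw (441,237.5) in the top view and (192.5,123.5) in the scene view. Its tail is at (415,360) and (253.5,98). I'll triangulate tip and level.

```bash
python3 - <<'E'
from h import *
T,g=tri(441,237.5,192.3,123.5);B,g2=tri(415.3,360.5,253.3,98.5);print(T,g,B,g2,np.linalg.norm(T-B))
d=T-B;print('yaw',np.arctan2(d[1],d[0]),'pitch',np.arctan2(d[2],np.hypot(d[0],d[1])))
o=monitor.observe()['position'];print('tip-tcp',T-o)
# predicted projections for a level spoke with tip 96mm ahead of tcp
y=3.077-np.pi;X=np.array([np.cos(y),np.sin(y),0]);c=o+[0,0,.005]
for n in('top','scene'):
  for s in(.096,.058,-.084): print(n,s,proj(n,c+s*X).round(1),'top edge',proj(n,c+s*X+[0,0,.0075 if s>.06 else .013]).round(1))
E
```

```text
[ 0.59242607 -0.22997482  0.23222259] 0.00531902113243743 [ 0.41695428 -0.21939009  0.22664779] 0.00687667302912069 0.17587911134527726
yaw -0.060248528227264425 pitch 0.03170206774595895
tip-tcp [ 0.09410692 -0.00331628  0.00851584]
top 0.096 [440.4 237.9] top edge [442.4 237.1]
top 0.058 [435.2 263.2] top edge [438.6 262.2]
top -0.084 [414.4 363.6] top edge [417.5 364.8]
scene 0.096 [189.4 124.7] top edge [189. 121.]
scene 0.058 [203.7 118.2] top edge [203.1 112. ]
scene -0.084 [251.7  96.7] top edge [251.4  90.7]
```

The spoke is level and the tip is about 94–96 mm ahead of the TCP. I'll carry it to the focus, moving sideways first and then forward.

Emit:
move_arm([
  [5, 30, 0, 0.03],
  [10, 65, 0, 0.06],
  [20, 105, 0, 0.1],
  [30, 145, 0, 0.14],
  [45, 185, 0, 0.18],
  [60, 220, 0, 0.22],
  [75, 244, 0, 0.24],
  [90, 254, 0, 0.24],
  [105, 254, 0, 0.24],
  [120, 254, 0, 0.24],
  [130, 254, 0, 0.24],
  [134, 254, 0, 0.24],
])

```text
clock: 11.9
position: [0.6327, 0.0272, 0.2239]
tool_rot: [-3.142, -0.001, -2.967]
force: [-0.1, -0.3, -1.0]
grip_width: 0.0246
finger_force: 39.5
```

Emit:
move_arm([
  [0, 0, 0, 0],
  [0, 0, 0, 0],
  [0, 0, 0, 0],
  [0, 0, 0, 0],
])

```text
clock: 12.4
position: [0.6324, 0.0273, 0.2244]
tool_rot: [-3.142, 0.0, -2.966]
force: [-0.2, 0.1, -1.2]
grip_width: 0.025
finger_force: 39.5
```

```bash
python3 - <<'E'
from h import *
t=grab_frame('top');s=grab_frame('scene')
def crop(im,x,y,w,h,k):return cv2.resize(im[y:y+h,x:x+w],None,fx=k,fy=k,interpolation=cv2.INTER_CUBIC)
cv2.imwrite('pics/f1.png',np.hstack([crop(t,230,40,100,140,4),crop(s,190,110,100,140,4)]))
cv2.imwrite('pics/f1t.png',t);cv2.imwrite('pics/f1s.png',s)
o=monitor.observe();print(o['position'],o['tool_rot'],o['grip_width'],o['finger_force'],o['force'])
F=[.7252,.0440,.2299]; print('focus px (crop)',(proj('top',F)-[230,40])*4,(proj('scene',F)-[190,110])*4+[400,0])
y=.175;X=np.array([np.cos(y),np.sin(y),0])
for n,f in(('top',lambda p:(p-[230,40])*4),('scene',lambda p:(p-[190,110])*4+[400,0])):
    print(n,'lens',f(proj(n,F+.06*X)),'tail',f(proj(n,F-.18*X)), 'shoulder',f(proj(n,F-.038*X)))
E
```

```text
[0.63247832 0.02726194 0.22435005] [-3.14155984e+00  5.58979474e-05 -2.96640754e+00] 0.024637754317951822 39.479458183050156 [ 0.30456987 -0.36610712 -0.95465969]
focus px (crop) [172.30914886 310.86240499] [712.69345748 343.4576473 ]
top lens [178.73352511 169.32957432] tail [151.41737196 771.12067906] shoulder [168.1074491  403.42835044]
scene lens [638.25643857 425.67633386] tail [892.36593333 145.00215846] shoulder [755.58328735 296.08410212]
```

View pics/f1.png

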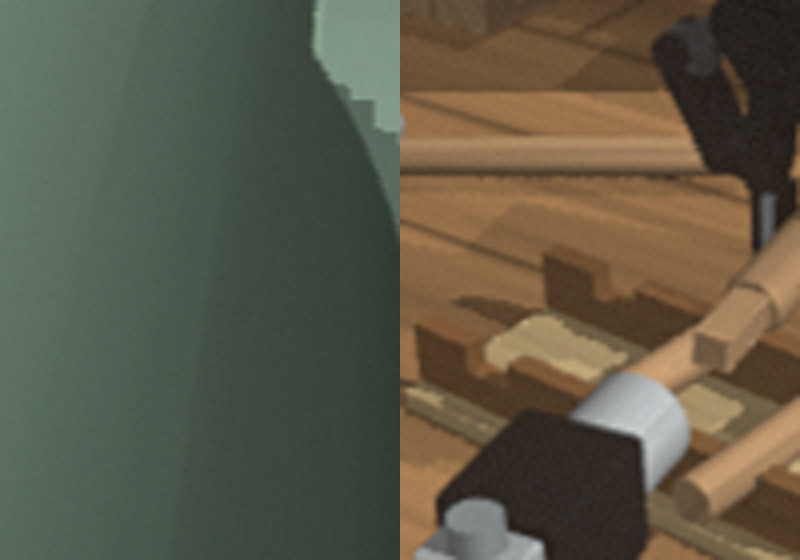

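In the scene view the tenon end is centred at about crop (711,350). The predicted focus is (713,343), under 2 raw pixels off. The spoke is aligned and steady and the other two pieces are still in their slots, so I'll hand it in.

```bash
python3 -c "
from workcell import bot;print(bot.job_done())"
```

```text
the job is handed in; nothing more can be done
None
```

I swung the lever to its stop and it sprang back; the spoke is held level and steady at the inspection camera's focus, about 3 mm off by the one camera view not blocked by the arm, and I handed the job in at about 12.5 s, with no verdict returned.

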